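# Park the captive screw of a viscometer sample cell

### The arm

A 6-joint arm with a two-finger parallel gripper is mounted at the origin on the work surface. World frame = base frame: x ahead of the robot, y to its left, z up, the work surface at z = 0. Lengths are in m, angles in rad, forces in N, time in s.
With the tool pointing down it reaches from about 0.375 to 0.975 m from the base axis. Payload 3.8 kg.
Tool frame: the origin (TCP) lies at the centre of the arm's flange, where the gripper is bolted on; the fingertips stand 166 mm ahead of it and the grasp point (between the pads) lies 147 mm ahead of it; x points along the fingers, y is the direction in which the jaws open and shut, and the axes are right-handed (so a half turn about x gives the same grasp; the last joint's range is limited). The gripper opens to 88 mm and grips with 3 to 60 N. Pads are 18 mm wide; open, the fingers measure 123 mm over their backs; the gripper's body (75 mm by 187 mm) begins 45 mm behind the grasp point.
Start: joints at [-1.164, 0.264, 1.604, -0, 1.274, -0.037], TCP at [0.29, -0.61, 0.405] pointing down, gripper open.
Joint ranges: [-2.63, 2.63], [-0.94, 2.18], [0.31, 2.57], [-1.31, 4.45], [0, 2.66], [-2.55, 2.55]. Speed limits (rad/s): [2.57, 2.57, 3.14, 3.14, 3.14, 3.14].

### API

Orientations are given as a unit quaternion [x, y, z, w].
In Python, from workcell import r gives the robot as it stands.
- The arm moves only by the shell command python3 -m creep 'ROWS'. ROWS is JSON, a list of rows, each a list of 3 entries, a list of its own where there are three numbers: the shift along the tool's x, y, z normalised to -1 to 1, where 1 is 0.03 m, then the turn, a rotation vector about the tool's x, y, z normalised to -1 to 1, where 1 is 0.12 rad, then the opening in per cent of the stroke, from 0 (shut) to 100 (fully open). In form: [[[x, y, z], [rx, ry, rz], gripper], ...]. A call has 1 to 10 rows; each row shifts and turns the commanded pose from where the row before left it, along the tool's axes as they then stand; what a row does not reach is not made up. A row lasts 1/10 s, in which the tool goes at most 50 mm and 8.59 degrees, less where a joint would pass 70% of its speed; a pose out of reach is approached as far as the arm can. A call with a number of a shift or a turn outside -1 to 1 is refused whole. A call with a gripper value outside its range is refused whole. The fingers move at their own pace and stop on an object; the grip force is fixed at half the most. Time passes only in rows, so rows that do not move let the fingers close. It gives the time, the measured TCP pose, the force and the opening at its end, in the units of the state.
- r.state(): the state, without advancing time (a new reading comes with each control period).
- r.grab_frame(name): name is "side" or "top" or "wrist"; returns the picture (480x640x3 uint8, red, green, blue); there is no depth.
- r.camera_info(name): a dict with "camera_matrix" (3x3 intrinsics, pixels), "eye" and "attitude" of the camera in the world; the wrist camera has in their place "T_tool_cam" (4x4, takes a point from camera to tool coordinates, whose origin is the TCP and whose axes are the tool frame's). Camera axes: x right, y up, looking along -z (the intrinsics and any distortion apply to the point x, -y, -z); pixel columns grow to the right and rows downward; lengths in m; the calibration is good to about 2 mm. The wrist camera is an equidistant fisheye: a pixel r from the principal point sees the ray r / f radians off the axis. A picture is of the moment at which its call begins: read the wrist's pose just before it. camera_info takes no time and is no camera call.
- r.sign_off(): hands the job in, once; it reports no verdict.
The state is a dict: "time_s": time; "qpos": joint angles; "qd": joint speeds; "joint_torque": joint torques, N m; "tcp_pos": TCP position; "tcp_rot": TCP orientation; "force": force on the tool from outside, world axes, zero at the start; "ft_torque": the same for the moment, N m; "grip_width": finger opening in m.
Only numpy, scipy, OpenCV 4.12 (cv2) and the standard library are available. Lean on these libraries where they do the work, as an engineer would, in place of code of your own. Each camera call takes 0.05 s, during which the arm holds its last target.

### The job

Two identical grey sample cells stand on the bench; the wing screw of one is already parked standing up, the other one's is still sunk down. On the cell whose screw is still down, pull the spring-loaded screw straight up, turn it a quarter turn counter-clockwise (seen from above) while you hold it up so that its thread catches, and let go: it must stay standing up by itself, as on the other cell. Leave the other cell's screw as it is.

Things in the scene. Friction and masses are not known exactly. Their poses are not given: they have to be found in the camera images.
- due_grip (a point): Centre of the sunk screw's steel wing head: a bar 38 mm long (x axis), 12 thick (y), 28 high (z, up), upright near one end of a fixed grey block with aluminium cover (150 x 104 mm, top 50 mm above bench). Sunk: 22.5 mm above the cover, bar along the block. Under the head a collar (17 mm wide) and a ferrule (20 mm wide, 3 mm above the cover). The cover is clear 50 mm to both broad sides of the bar
- due_lift (a joint): How far that screw is pulled up, in m: 0 sunk, 0.022 upper stop. A spring draws it down with 6 N at 0, rising to 10 N at the stop. Above 0.012 it is free to turn; below, a slot keeps it from turning more than a few degrees. Once turned and let go it rests on its thread at about 0.012. The head moves with it
- due_turn (a joint): Turn of that screw, in rad, counter-clockwise seen from above: about 0 when sunk (bar along the block), 1.57 a quarter turn (bar across the block), stop at 1.75. Turns with light friction and stays where it is left
- parked_grip (a point): Centre of the same wing head on the other, identical cell, whose screw is already parked: it stands 12 mm higher (34.5 mm above its cover), with the bar across its block. To be left as it is

How it is judged:
On the way, in this order (a step that is already met when the one before it is completed fails the run):
1. the sunk screw is pulled up against its spring, by 11 mm or more (value of joint due_lift above 0.011 m), for 0.1 s.
2. it is turned counter-clockwise by 60 degrees or more while up (value of joint due_turn above 1.05 rad and value of joint due_lift above 0.009 m), for 0.1 s.
At the end, for the whole second after the job is handed in: The screw stands up by itself, at least 9 mm above its sunk place and turned at least 60 degrees counter-clockwise, released; the other cell's screw is still parked, its head within 6 mm of where it was (all of step 2 and distance of parked_grip from where it was at the start of the episode below 0.006 m); the robot touches nothing.
It fails at once if the other cell's screw is let down or pulled out (its head moves more than 6 mm) (distance of parked_grip from where it was at the start of the episode above 0.006 m).
It also fails if it takes over 32 s, if anything falls off the work surface, if the arm or the gripper's body presses on something with over 40 N, if the wrist force passes 120 N, or if a joint passes its speed limit or range.

## Working session

There is one attempt and no reset: what is moved stays moved. The work goes in short steps, Python scripts to look and compute and a shell command to move; the robot and the scene stay as the last step left them, time stands still between calls to the robot, and variables do not carry over. Pictures are saved under pics/ and viewed, and the job is handed in when it is done.

```bash
mkdir -p pics
python3 - <<'E'
from workcell import r
import cv2
s=r.state(); print(s)
for n in("top","side","wrist"):
    print(n,r.camera_info(n))
    cv2.imwrite(f"pics/{n}0.png",r.grab_frame(n)[:,:,::-1])
E
```

```text
{'time_s': 0.0, 'qpos': array([-1.16390735e+00,  2.64732535e-01,  1.60537507e+00,  4.05087781e-06,
        1.27370111e+00, -3.69102489e-02]), 'qd': array([ 0.00044369, -0.00129459, -0.00218073,  0.0005673 , -0.0012526 ,
        0.00272654]), 'joint_torque': array([ 1.10936104e-03, -5.02119148e+01, -3.56873059e+01,  7.26146065e-02,
        2.95647013e-02, -1.70048065e-04]), 'tcp_pos': array([ 0.28968242, -0.60929495,  0.40340092]), 'tcp_rot': array([-0.68962623, -0.1563921 ,  0.68991176, -0.15485133]), 'force': array([-0.11833113,  0.18023117, -0.08264432]), 'ft_torque': array([0.02976166, 0.01166919, 0.0388495 ]), 'grip_width': 0.08827842790283814}
top {'camera_matrix': array([[445.03839441,   0.        , 317.629953  ],
       [  0.        , 445.03839441, 236.92330265],
       [  0.        ,   0.        ,   1.        ]]), 'eye': array([0.49319776, 0.00512621, 0.74470587]), 'attitude': array([-0.00599574,  0.04092399,  0.70882781, -0.70416789])}
side {'camera_matrix': array([[479.03558704,   0.        , 310.11279503],
       [  0.        , 479.03558704, 240.67506209],
       [  0.        ,   0.        ,   1.        ]]), 'eye': array([ 0.2808702 , -0.48854978,  0.49870606]), 'attitude': array([ 0.44092152, -0.11016062, -0.22283753,  0.86243625])}
wrist {'camera_matrix': array([[371.64829954,   0.        , 319.95676002],
       [  0.        , 371.64829954, 231.67299202],
       [  0.        ,   0.        ,   1.        ]]), 'T_tool_cam': array([[ 4.28039376e-04,  2.97281749e-01, -9.54789704e-01,
         1.89249810e-02],
       [ 9.99999358e-01, -1.12881046e-03,  9.68426366e-05,
         7.12867780e-04],
       [-1.04898706e-03, -9.54789132e-01, -2.97282042e-01,
        -7.70576413e-02],
       [ 0.00000000e+00,  0.00000000e+00,  0.00000000e+00,
         1.00000000e+00]])}
```

View pics/top0.png

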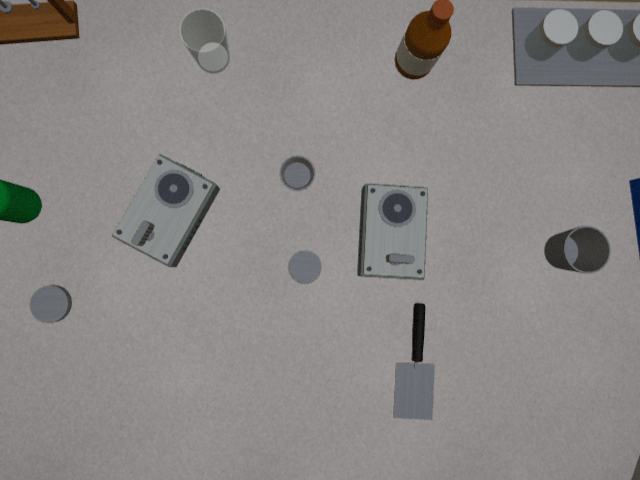

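View pics/side0.png

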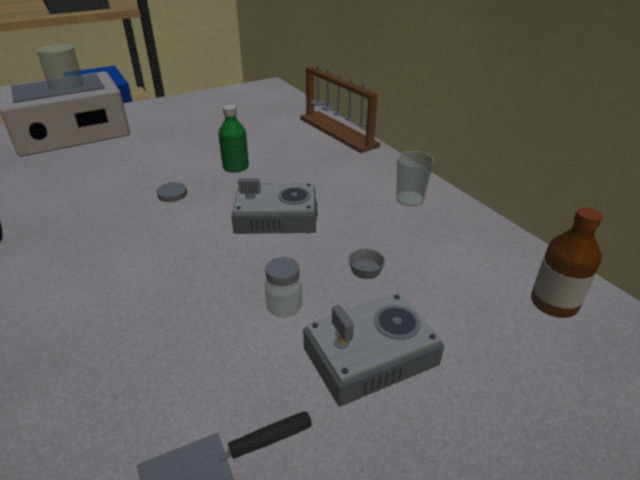

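View pics/wrist0.png

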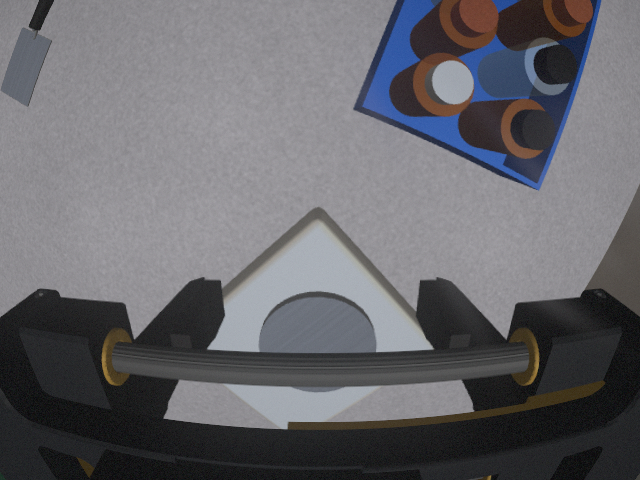

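```bash
cat > h.py <<'E'
import numpy as np
from workcell import r
from scipy.spatial.transform import Rotation as R
def cam(n):
    c=r.camera_info(n); return c['camera_matrix'],np.array(c['eye']),R.from_quat(c['attitude']).as_matrix()
def at_z(n,uv,z):
    K,e,A=cam(n); d=A@np.array([(uv[0]-K[0,2])/K[0,0],-(uv[1]-K[1,2])/K[1,1],-1.]); return e+d*(z-e[2])/d[2]
def proj(n,p):
    K,e,A=cam(n); q=A.T@(np.asarray(p)-e); return np.array([K[0,2]-K[0,0]*q[0]/q[2],K[1,2]+K[1,1]*q[1]/q[2]])
E
python3 - <<'E'
from h import *
import cv2
im=cv2.imread('pics/top0.png')[145:275,105:225]; cv2.imwrite('pics/tz.png',cv2.resize(im,None,fx=4.6,fy=4.6,interpolation=cv2.INTER_CUBIC))
im=cv2.imread('pics/side0.png')[165:245,220:330]; cv2.imwrite('pics/sz.png',cv2.resize(im,None,fx=7,fy=7,interpolation=cv2.INTER_CUBIC))
for uv in [(143,233),(400,259)]: print(at_z('top',uv,.0865))
E
```

```text
[0.54386756 0.22703437 0.0865    ]
[ 0.50324018 -0.1504481   0.0865    ]
```

View pics/tz.png

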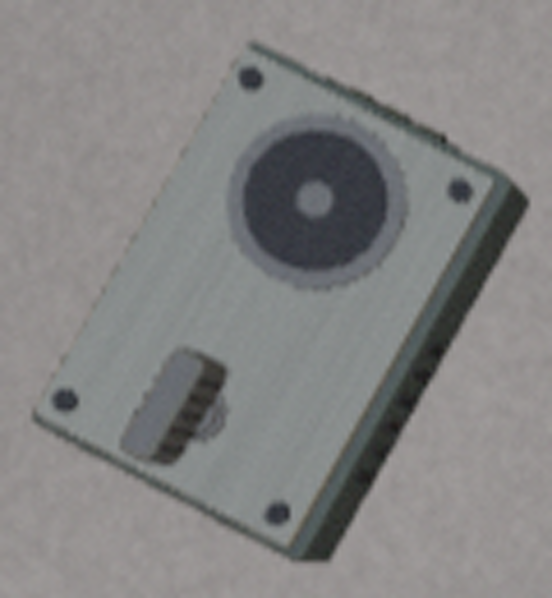

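View pics/sz.png

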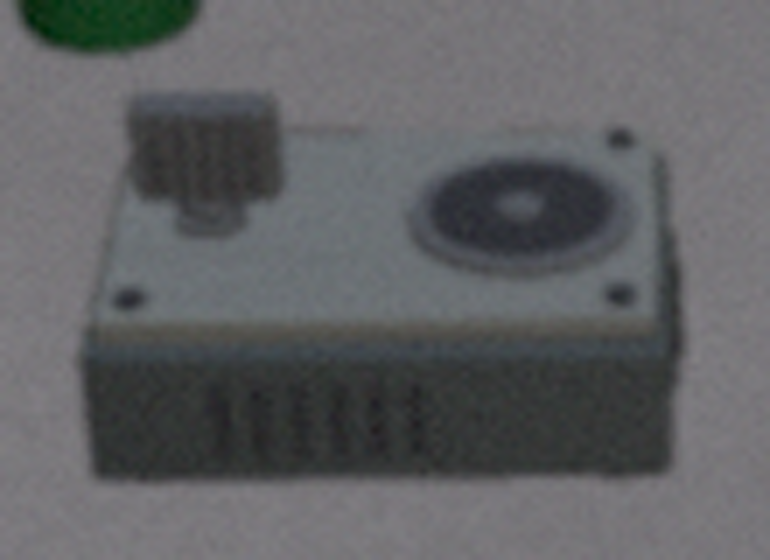

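Run:
```python
from h import *
t=lambda u,v:(105+u/4.6-.4,145+v/4.6-.4)
c=at_z('top',t(164,404),.0865); print('head top',c)
c2=at_z('side',(220+203/7-.4,165+103/7-.4),.0865); print('side',c2, proj('side',c),proj('side',c2))
C=[at_z('top',t(*p),.05) for p in((250,42),(497,175),(295,555),(38,412))]
for i in range(4): d=C[(i+1)%4]-C[i]; print(C[i],np.linalg.norm(d),np.degrees(np.arctan2(d[1],d[0]))%180)
e=at_z('top',t(191,354),.0865)-at_z('top',t(137,453),.0865); print('bar',np.linalg.norm(e),np.degrees(np.arctan2(e[1],e[0])))
s=r.state();print(R.from_quat(s['tcp_rot']).as_matrix().round(4))
```

```text
head top [0.54472361 0.23097971 0.0865    ]
side [0.54644086 0.22827842 0.0865    ] [247.1199396  178.90661672] [248.6        179.31428571]
[0.67045754 0.21708658 0.05      ] 0.09474880941999701 61.34600136722983
[0.62502367 0.13394152 0.05      ] 0.14404048565933514 152.83908675882913
[0.49686682 0.19969472 0.05      ] 0.09770314958498968 60.42331841611998
[0.54509192 0.28466675 0.05      ] 0.14242056307875323 151.6724661011999
bar 0.035314332064652454 -27.3571985179559
[[-7.000e-04  4.293e-01 -9.031e-01]
 [ 1.600e-03 -9.031e-01 -4.293e-01]
 [-1.000e+00 -1.800e-03 -1.000e-04]]
```

```bash
python3 - <<'E'
from h import *
b=at_z('side',(235,166),0);print('green base',b)
for z in(.1,.15,.2): print(z,proj('side',[b[0],b[1],z]))
print('jar',at_z('side',(284,310),0),at_z('top',(305,267),.08))
E
python3 -m creep '[[[0,-0.72,-0.656],[0,0,0],100],[[0,-0.72,-0.656],[0,0,0],100],[[0,-0.72,-0.656],[0,0,0],100],[[0,-0.72,-0.656],[0,0,0],100],[[0,-0.72,-0.656],[0,0,0],100],[[0,-0.72,-0.656],[0,0,0],100],[[0,-0.72,-0.656],[0,0,0],100],[[0,-0.72,-0.656],[0,0,0],100],[[0,-0.72,-0.656],[0,0,0],100],[[0,-0.72,-0.656],[0,0,0],100]]'
```

```text
green base [0.599694   0.45177071 0.        ]
0.1 [230.40102615 123.93583422]
0.15 [227.89846608 101.04635824]
0.2 [225.2440992   76.76839275]
jar [ 4.91473391e-01 -1.82683879e-02 -5.55111512e-17] [ 0.49249224 -0.00872778  0.08      ]
time_s: 1.15
tcp_pos: [0.3749, -0.3288, 0.4044]
tcp_rot: [-0.69, -0.156, 0.69, -0.155]
force: [0.5, -0.9, 0.2]
grip_width: 0.0881
```

```bash
python3 -m creep '[[[0,-0.72,-0.656],[0,0,0],100],[[0,-0.72,-0.656],[0,0,0],100],[[0,-0.72,-0.656],[0,0,0],100],[[0,-0.72,-0.656],[0,0,0],100],[[0,-0.72,-0.656],[0,0,0],100],[[0,-0.72,-0.656],[0,0,0],100],[[0,-0.72,-0.656],[0,0,0],100],[[0,-0.72,-0.656],[0,0,0],100],[[0,-0.72,-0.656],[0,0,0],100],[[0,-0.72,-0.656],[0,0,0],100]]'
python3 -m creep '[[[0,-0.72,-0.656],[0,0,0],100],[[0,-0.72,-0.656],[0,0,0],100],[[0,-0.72,-0.656],[0,0,0],100],[[0,-0.72,-0.656],[0,0,0],100],[[0,-0.72,-0.656],[0,0,0],100],[[0,-0.72,-0.656],[0,0,0],100],[[0,-0.72,-0.656],[0,0,0],100],[[0,-0.72,-0.656],[0,0,0],100],[[0,-0.72,-0.656],[0,0,0],100],[[0,-0.72,-0.656],[0,0,0],100]]'
python3 -m creep '[[[0,0,0],[-1,0,0],70],[[0,0,0],[-1,0,0],70],[[0,0,0],[-1,0,0],70],[[0,0,0],[-1,0,0],70],[[0,0,0],[-1,0,0],70],[[0,0,0],[-1,0,0],70],[[0,0,0],[-1,0,0],70],[[0,0,0],[-1,0,0],70],[[0,0,0],[-1,0,0],70]]'
python3 -m creep '[[[0,0,0],[-1,0,0],70],[[0,0,0],[-1,0,0],70],[[0,0,0],[-1,0,0],70],[[0,0,0],[-1,0,0],70],[[0,0,0],[-1,0,0],70],[[0,0,0],[-1,0,0],70],[[0,0,0],[-1,0,0],70],[[0,0,0],[-1,0,0],70],[[0,0,0],[-1,0,0],70],[[0,0,0],[-0.46,0,0],70]]'
python3 - <<'E'
from h import *
import cv2
s=r.state(); np.save('s1.npy',np.r_[s['tcp_pos'],s['tcp_rot']])
print(s['time_s'],s['qpos'],s['tcp_pos'],R.from_quat(s['tcp_rot']).as_matrix().round(4))
cv2.imwrite("pics/w1.png",r.grab_frame('wrist')[:,:,::-1])
E
```

```text
time_s: 2.15
tcp_pos: [0.4598, -0.0492, 0.4045]
tcp_rot: [-0.69, -0.156, 0.69, -0.156]
force: [0.4, 0.8, 0.2]
grip_width: 0.0884
time_s: 3.15
tcp_pos: [0.5448, 0.2303, 0.4043]
tcp_rot: [-0.69, -0.156, 0.69, -0.156]
force: [0.3, 0.0, 0.5]
grip_width: 0.0883
time_s: 4.05
tcp_pos: [0.5446, 0.2291, 0.4043]
tcp_rot: [-0.51, -0.489, 0.511, -0.489]
force: [0.6, 0.1, 0.1]
grip_width: 0.0618
time_s: 5.05
tcp_pos: [0.5446, 0.229, 0.4043]
tcp_rot: [0.168, 0.687, -0.168, 0.687]
force: [-0.0, 0.6, 0.2]
grip_width: 0.0618
5.05 [ 3.55948478e-01  1.06476741e-01  1.78972760e+00 -3.26785159e-05
  1.24615089e+00 -7.35927892e-01] [0.54464013 0.22904811 0.40428837] [[-7.000e-04  4.608e-01  8.875e-01]
 [-3.000e-04  8.875e-01 -4.608e-01]
 [-1.000e+00 -6.000e-04 -5.000e-04]]
```

View pics/w1.png

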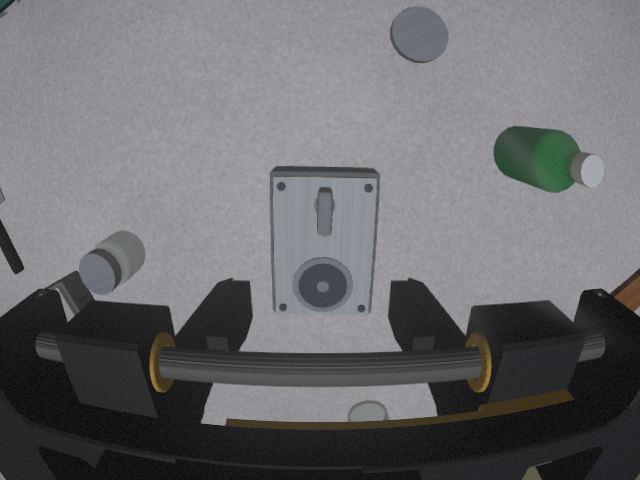

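```bash
cat >> h.py <<'E'
def wrist_at_z(uv,z,pose):
    c=r.camera_info('wrist');K=c['camera_matrix'];T=c['T_tool_cam']
    x=(uv[0]-K[0,2])/K[0,0];y=(uv[1]-K[1,2])/K[0,0];th=np.hypot(x,y)
    d=np.array([np.sin(th)*x/th,-np.sin(th)*y/th,-np.cos(th)])
    M=R.from_quat(pose[3:]).as_matrix();o=pose[:3]+M@T[:3,3];d=M@T[:3,:3]@d
    return o+d*(z-o[2])/d[2]
E
python3 - <<'E'
import cv2
im=cv2.imread('pics/w1.png')[160:320,265:385]; cv2.imwrite('pics/w1z.png',cv2.resize(im,None,fx=3.7,fy=3.7,interpolation=cv2.INTER_CUBIC))
im=cv2.imread('pics/w1.png')[180:245,300:350]; cv2.imwrite('pics/w1y.png',cv2.resize(im,None,fx=9,fy=9,interpolation=cv2.INTER_CUBIC))
E
```

```text
(no output)
```

View pics/w1z.png

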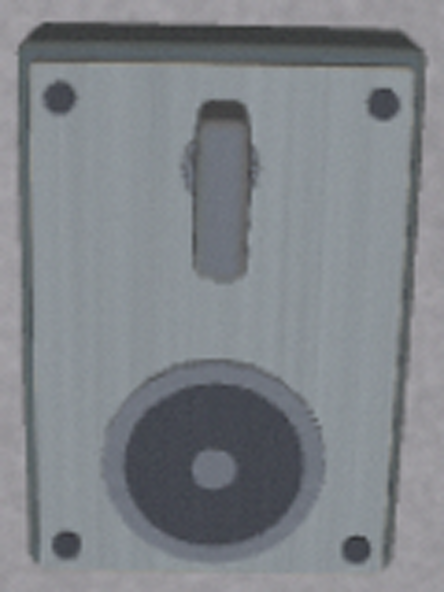

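View pics/w1y.png

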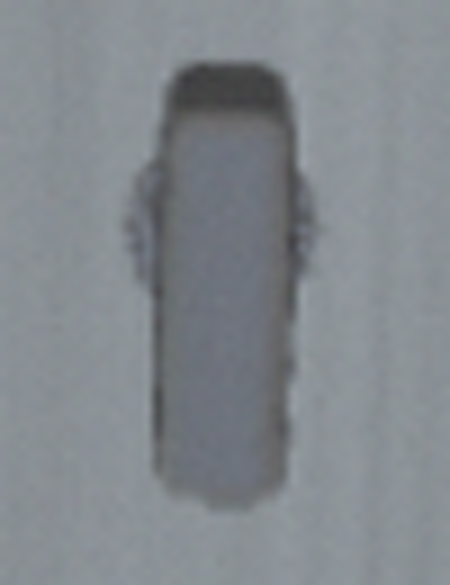

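Run:
```python
from h import *
p=np.load('s1.npy'); t=lambda u,v:(300+u/9-.45,180+v/9-.45)
a=wrist_at_z(t(231,110),.0865,p);b=wrist_at_z(t(221,503),.0865,p);c=wrist_at_z(t(226,306),.0865,p)
print(a,b,c,np.linalg.norm(a-b),np.degrees(np.arctan2(*(b-a)[1::-1])))
t2=lambda u,v:(265+u/3.7-.4,160+v/3.7-.4)
C=[wrist_at_z(t2(*q),.05,p) for q in((59,98),(384,103),(357,549),(66,545))]
for i in range(4): d=C[(i+1)%4]-C[i]; print(C[i],np.linalg.norm(d),np.degrees(np.arctan2(d[1],d[0])))
M=R.from_quat(p[3:]).as_matrix()
for tgt in (c,(a+b)/2): print('tool shift m',M.T@(tgt-p[:3]))
print('yaw y',np.degrees(np.arctan2(M[1,1],M[0,1])))
```

```text
[0.5306459  0.24068155 0.0865    ] [0.5635859  0.22272366 0.0865    ] [0.54682204 0.23185685 0.0865    ] 0.03751705060475317 -28.59787493733803
[0.51352212 0.20394348 0.05      ] 0.08076676867013925 61.78350197209238
[0.55170901 0.27511252 0.05      ] 0.12488770779311213 -28.408658307777284
[0.66155733 0.2156963  0.05      ] 0.08087861081816444 -118.3184081859301
[0.62319086 0.14449684 0.05      ] 0.12474427762212643 151.53980937971258
tool shift m [0.31778592 0.00368443 0.00079752]
tool shift m [0.31778575 0.00368295 0.0011294 ]
yaw y 62.56051382362463
```

```bash
python3 -m creep '[[[0.8,0.11,0.03],[0.15,0,0],60],[[0.8,0,0],[0,0,0],60],[[0.8,0,0],[0,0,0],60],[[0.8,0,0],[0,0,0],60],[[0,0,0],[0,0,0],60]]'
python3 - <<'E'
from h import *
import cv2
s=r.state(); np.save('s2.npy',np.r_[s['tcp_pos'],s['tcp_rot']])
print(s['time_s'],s['tcp_pos'],s['grip_width'])
im=r.grab_frame('wrist')[:,:,::-1];cv2.imwrite("pics/w2.png",im)
E
```

```text
time_s: 5.6
tcp_pos: [0.5453, 0.2309, 0.3044]
tcp_rot: [0.174, 0.687, -0.177, 0.683]
force: [-1.2, 0.1, -0.6]
grip_width: 0.053
5.6 [0.54526829 0.23093229 0.30440872] 0.05295276954288113
```

View pics/w2.png

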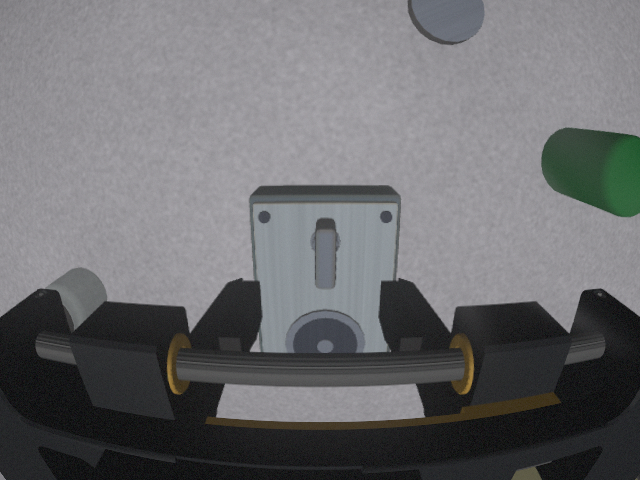

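Run:
```python
import cv2
im=cv2.imread('pics/w2.png')[210:300,300:350]; cv2.imwrite('pics/w2y.png',cv2.resize(im,None,fx=6.5,fy=6.5,interpolation=cv2.INTER_CUBIC))
```

```text
(no output)
```

View pics/w2y.png

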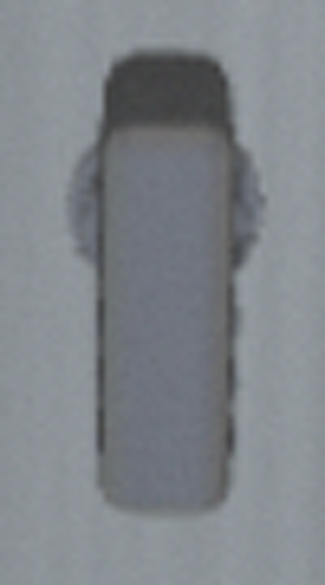

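Run:
```python
from h import *
p=np.load('s2.npy'); t=lambda u,v:(300+u/6.5-.45,210+v/6.5-.45)
a=wrist_at_z(t(167,130),.0865,p);b=wrist_at_z(t(164,512),.0865,p);c=(a+b)/2
M=R.from_quat(p[3:]).as_matrix()
print(c,np.linalg.norm(a-b),np.degrees(np.arctan2(*(b-a)[1::-1])),M.T@(c-p[:3]),np.degrees(np.arctan2(M[1,1],M[0,1])),M[:,0])
print(r.state()['tcp_pos'])
```

```text
[0.5470593 0.2314621 0.0865   ] 0.036370212892186296 -28.82815294361395 [0.21788635 0.00267495 0.00246577] 61.26686935923358 [-0.00760478 -0.0028928  -0.9999669 ]
[0.54616115 0.23126684 0.30660933]
```

```bash
python3 -m creep '[[[0.8,0.02,0.03],[0,0,0],60],[[0.8,0,0],[0,0,0],60],[[0.6,0,0],[0,0,0],60],[[0.4,0,0],[0,0,0],60],[[0.22,0,0],[0,0,0],60],[[0,0,0],[0,0,0],60],[[0,0,0],[0,0,0],60]]'
python3 - <<'E'
from h import *
import cv2
s=r.state()
print(s['time_s'],s['tcp_pos'],s['force'])
im=r.grab_frame('wrist')[:,:,::-1];cv2.imwrite("pics/w3.png",im)
E
```

```text
time_s: 6.35
tcp_pos: [0.5488, 0.2319, 0.2252]
tcp_rot: [0.176, 0.685, -0.175, 0.686]
force: [0.2, -0.0, -0.5]
grip_width: 0.0528
6.35 [0.54878722 0.23192506 0.22520436] [ 0.23168542 -0.04049005 -0.5427449 ]
```

View pics/w3.png

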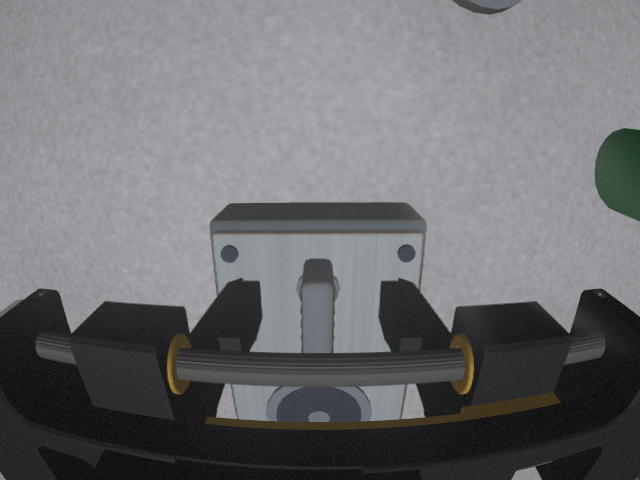

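```bash
python3 -m creep '[[[0.05,-0.02,-0.05],[0,0,0],60],[[0,0,0],[0,0,0],25],[[0,0,0],[0,0,0],0],[[0,0,0],[0,0,0],0],[[0,0,0],[0,0,0],0],[[0,0,0],[0,0,0],0],[[0,0,0],[0,0,0],0],[[0,0,0],[0,0,0],0]]'
```

```text
time_s: 7.2
tcp_pos: [0.5467, 0.232, 0.2226]
tcp_rot: [0.175, 0.685, -0.175, 0.685]
force: [-0.2, 1.8, 0.3]
grip_width: 0.0131
```

```bash
python3 -m creep '[[[-0.1,0,0],[0,0,0],0],[[-0.1,0,0],[0,0,0],0],[[-0.1,0,0],[0,0,0],0],[[-0.1,0,0],[0,0,0],0],[[-0.1,0,0],[0,0,0],0],[[-0.1,0,0],[0,0,0],0],[[0,0,0],[0,0,0],0],[[0,0,0],[0,0,0],0],[[0,0,0],[0,0,0],0]]'
python3 - <<'E'
from h import *
import cv2
print(r.state()['force'])
im=r.grab_frame('side')[165:245,220:330,::-1];cv2.imwrite("pics/s4.png",cv2.resize(im,None,fx=7,fy=7))
E
```

```text
time_s: 8.1
tcp_pos: [0.5465, 0.232, 0.2403]
tcp_rot: [0.175, 0.685, -0.175, 0.685]
force: [4.3, 3.3, -9.4]
grip_width: 0.0135
[ 4.27117419  3.31804111 -9.39759452]
```

View pics/s4.png

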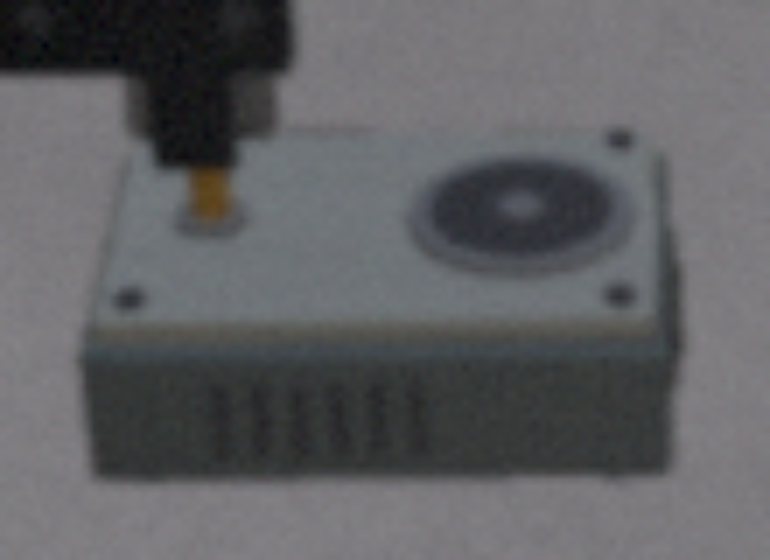

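```bash
python3 -m creep '[[[0,0,0],[-0.6,0,0],0],[[0,0,0],[-0.6,0,0],0],[[0,0,0],[-0.6,0,0],0],[[0,0,0],[-0.6,0,0],0],[[0,0,0],[-0.6,0,0],0],[[0,0,0],[-0.6,0,0],0],[[0,0,0],[-0.6,0,0],0]]'
python3 -c "
from h import *
s=r.state();print(s['force'],s['ft_torque'],s['qpos'])"
```

```text
time_s: 8.85
tcp_pos: [0.5465, 0.2319, 0.2403]
tcp_rot: [-0.002, 0.707, 0.002, 0.707]
force: [3.1, 3.8, -9.9]
grip_width: 0.0133
[ 3.06034854  3.76833395 -9.93661336] [ 0.52847188 -0.74500285  0.00909297] [ 3.59301469e-01  2.64991211e-01  1.92855344e+00  8.34915792e-06
  9.48219392e-01 -1.21778221e+00]
```

```bash
python3 -m creep '[[[0,0,0],[-0.6,0,0],0],[[0,0,0],[-0.6,0,0],0],[[0,0,0],[-0.6,0,0],0],[[0,0,0],[-0.6,0,0],0],[[0,0,0],[-0.6,0,0],0],[[0,0,0],[-0.6,0,0],0],[[0,0,0],[-0.6,0,0],0]]'
python3 -m creep '[[[0,0,0],[-0.6,0,0],0],[[0,0,0],[-0.6,0,0],0],[[0,0,0],[-0.6,0,0],0],[[0,0,0],[-0.6,0,0],0],[[0,0,0],[-0.6,0,0],0],[[0,0,0],[-0.6,0,0],0],[[0,0,0],[-0.6,0,0],0],[[0,0,0],[0,0,0],0],[[0,0,0],[0,0,0],0]]'
python3 - <<'E'
from h import *
import cv2
s=r.state();print(s['force'],s['qpos'][5])
im=r.grab_frame('side')[150:245,200:330,::-1];cv2.imwrite("pics/s5.png",cv2.resize(im,None,fx=6,fy=6))
cv2.imwrite("pics/w5.png",r.grab_frame('wrist')[:,:,::-1])
E
```

```text
time_s: 9.55
tcp_pos: [0.5465, 0.2318, 0.2403]
tcp_rot: [-0.179, 0.684, 0.178, 0.684]
force: [4.5, 1.1, -9.6]
grip_width: 0.0132
time_s: 10.45
tcp_pos: [0.5466, 0.2317, 0.2404]
tcp_rot: [-0.342, 0.619, 0.342, 0.619]
force: [5.0, 1.7, -8.7]
grip_width: 0.0129
[ 5.01366299  1.70665501 -8.68363504] -2.2212145948762108
```

View pics/s5.png

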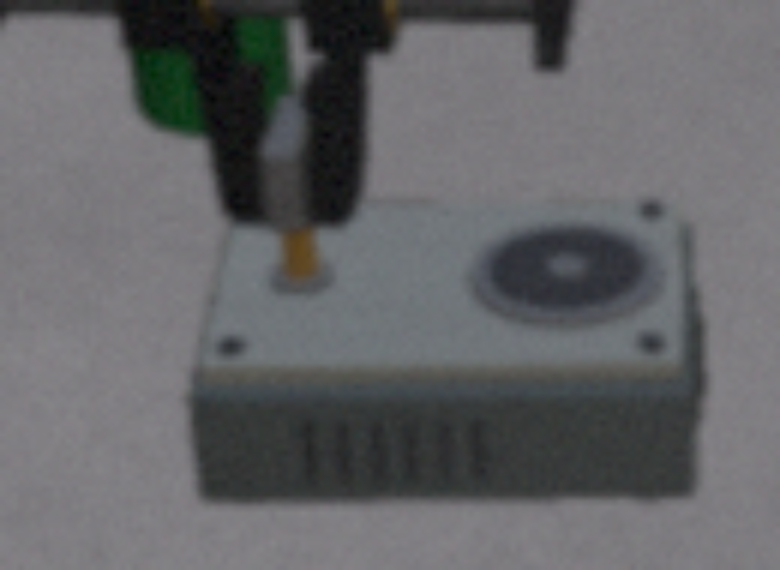

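View pics/w5.png

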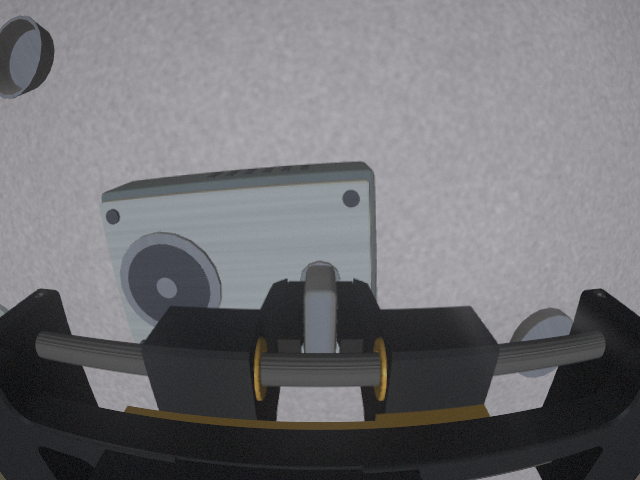

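```bash
python3 -m creep '[[[0.05,0,0],[0,0,0],0],[[0.05,0,0],[0,0,0],0],[[0.04,0,0],[0,0,0],0],[[0,0,0],[0,0,0],0],[[0,0,0],[0,0,0],30],[[0,0,0],[0,0,0],40],[[0,0,0],[0,0,0],40],[[0,0,0],[0,0,0],40]]'
python3 - <<'E'
from h import *
import cv2
s=r.state();print(s['force'])
im=r.grab_frame('side')[150:245,200:330,::-1];cv2.imwrite("pics/s6.png",cv2.resize(im,None,fx=6,fy=6))
E
```

```text
time_s: 11.35
tcp_pos: [0.5467, 0.2321, 0.2373]
tcp_rot: [-0.343, 0.618, 0.343, 0.619]
force: [0.7, -0.1, 0.1]
grip_width: 0.0353
[ 0.70618925 -0.09475966  0.05907848]
```

View pics/s6.png

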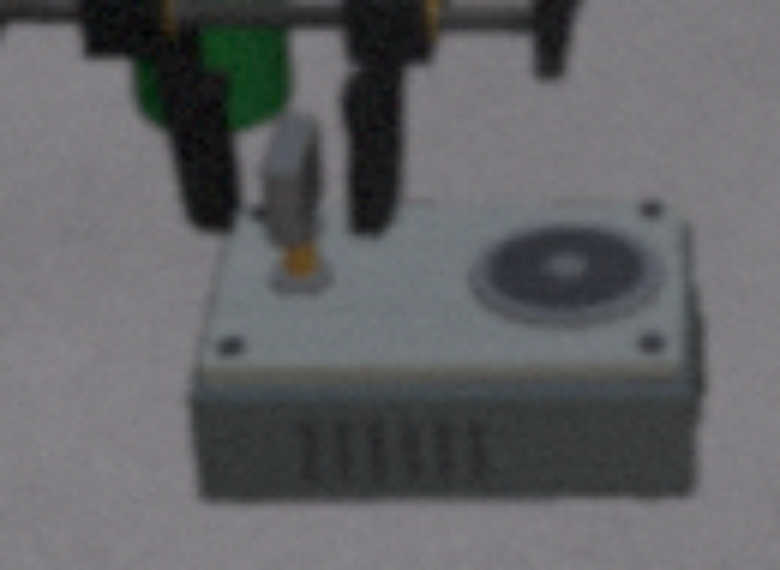

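It stands on its thread, released. Now I retreat upward.

```bash
python3 -m creep '[[[-0.4,0,0],[0,0,0],40],[[-0.8,0,0],[0,0,0],40],[[-0.8,0,0],[0,0,0],40],[[-0.8,0,0],[0,0,0],40],[[-0.8,0,0],[0,0,0],40],[[-0.4,0,0],[0,0,0],40],[[0,0,0],[0,0,0],40],[[0,0,0],[0,0,0],40],[[0,0,0],[0,0,0],40]]'
python3 - <<'E'
from h import *
import cv2
s=r.state();print(s['force'],s['tcp_pos'])
im=r.grab_frame('side')[:,:,::-1];cv2.imwrite("pics/s7full.png",im);cv2.imwrite("pics/s7.png",cv2.resize(im[150:400,200:460],None,fx=2.3,fy=2.3))
cv2.imwrite("pics/w7.png",r.grab_frame('wrist')[:,:,::-1])
for l in (0,.012): print(l,proj('side',[.547,.2316,.0865+l]))
a=cv2.imread('pics/side0.png')[290:400,300:445].astype(int);print(abs(a-im[290:400,300:445]).mean(),abs(a-im[290:400,300:445]).max())
E
```

```text
time_s: 12.3
tcp_pos: [0.546, 0.2317, 0.3548]
tcp_rot: [-0.342, 0.62, 0.343, 0.618]
force: [0.3, 0.7, -0.5]
grip_width: 0.0355
[ 0.25305246  0.6908466  -0.54457241] [0.54601903 0.23167563 0.35477691]
0 [248.16511375 178.45896463]
0.012 [247.60796806 172.46868436]
2.876677115987461 17
```

View pics/s7.png

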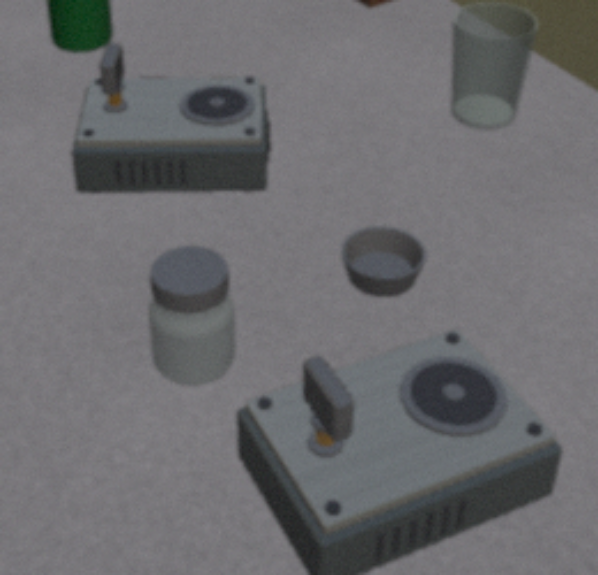

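View pics/w7.png

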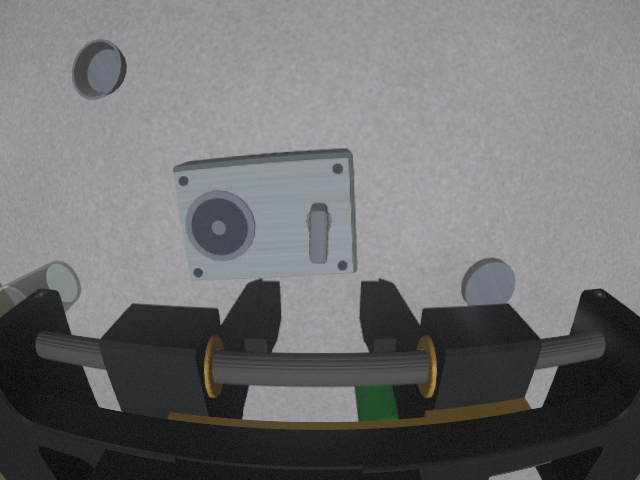

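Both screws stand up, with the bar across the block and the orange shaft showing below the head. The gripper is clear, so I hand in.

```bash
python3 -c "
from workcell import r
print(r.sign_off(), r.state()['time_s'])"
```

```text
the job is handed in; nothing more can be done
the job is handed in; nothing more can be done
```

The sunk screw, on the left cell in the top view, now stands up by itself with its bar across the block, and the job is handed in.

- **What I did:** I gripped the wing head (opening 13 mm on the 12 mm bar) and lifted it about 17.7 mm. The spring force read about 9.4 N, against roughly 9.2 N expected. I turned it about 87 degrees counter-clockwise, lowered it about 3 mm by the measured pose, opened the fingers and retreated about 12 cm.
- **Last checks:** The side and wrist pictures show the bar across the block and the orange shaft visible. The head sits about where a 12 mm lift should put it, read by eye from the picture. In the side picture the parked cell looks unchanged, with only image-noise-level differences. The gripper was free at about 0 N, and the clock read 12.3 s at the last move.
- **Disagreements:** The fixed cameras and the wrist camera placed the screw 2–3 mm apart. I used the wrist camera's value. While I held the screw there was a side load of about 5 N from slight misalignment, which went away on release.

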